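# Check a medicine bottle at the reader and take off its safety cap

### The job

The medicine bottle stands in the round cup of the label reader. With its safety cap still locked on, turn the bottle in the cup until its label squarely faces the reader's window and let it rest there for a moment; then push the cap down, twist it anticlockwise while it is pushed down until it is free, and lift it straight up. Finish while holding the cap still in the gripper, level and about five centimetres above the open mouth, with the bottle still seated in the cup, its label still facing the window, and none of the things around it knocked.

Things in the scene. Friction and masses are not known exactly. Their poses are not given: they have to be found in the camera images.
- reader: White label reader, fixed to the worktop. Origin on the worktop under the centre of its round cup (ring of inner radius 35, outer 40 mm, rim 18 mm and floor 8 mm above the worktop). Its own +x points from the cup's centre to the upright scanner block (64 mm wide, from x = 56 to 90 mm, top 76 mm above the worktop); z is up.
- window (a point): Centre of the dark scanner window on the block's face towards the cup: 55 mm along the reader's +x from the cup's centre, 46 mm above the worktop.
- bottle: Loose amber bottle standing in the cup with 2 mm play all round, 0.24 to 0.42 kg, 66 mm across, 62 mm tall to its shoulder. Origin at the centre of its underside, z up; +x points out through the label's middle, so the label faces the window when the bottle's yaw equals the reader's. Only friction holds it from turning; pressed, it grips the cup better than the cap grips it.
- label (a point): Middle of the paper label with dark bars, on the bottle's side 33 mm from its axis, 35 mm above its underside; 42 mm tall, spans 76 degrees. A small moulded rib on the shoulder stands above it. At the start the bottle must turn 0.6 to 2.2 rad clockwise seen from above; the cap, gripped and not pressed, takes the bottle with it after up to 7 degrees of play.
- mouth (a point): Centre of the bottle's open mouth, 96 mm above its underside (104 mm above the worktop when seated); z up along the bottle. The neck is 29 mm across.
- cap: White ribbed round push-and-turn cap, loose, 47 mm across, 29 mm tall, 40 g. Origin at the centre of its underside, z up, x along the bottle's x when locked (to 7 degrees). Locked, its underside is 83.5 mm above the bottle's underside. Two inner hooks catch two lugs on the neck. Pushed down and kept down, it turns anticlockwise (seen from above); it is free to lift between 50 and 130 degrees.
- cap_top (a point): Centre of the cap's flat top, 120.5 mm above the worktop at the start. Grip the cap across its sides from above, fingertips 20 to 26 mm below this point; at least 10 mm is free below the skirt, and nothing within 12 cm is higher than the scanner block.
- liner (a joint): Sprung liner inside the cap (m): 0 with the cap locked and not pressed, grows by as much as the cap is pushed down, to a hard stop at 0.007. It pushes the cap up with 4.5 N at 0 plus 0.9 N per mm. The cap is unlocked for turning from 0.0045 on. About -0.003 when the cap is off.
- salt_mill: Bystander, loose, to be left alone: pale wooden salt mill, waisted, 54 mm across, 138 mm tall. Origin at the centre of its underside.
- spice_jar_b: Bystander, loose, to be left alone: glass spice jar with a round lid, 46 mm across, 106 mm tall. Origin at the centre of its underside.
- the_jam_jar: Bystander, loose, to be left alone: glass jam jar with a screw lid, 65 mm across, 86 mm tall. Origin at the centre of its underside.
- sugar_pot_near: Bystander, loose, to be left alone: printed sugar pot with two side handles, 93 x 122 x 98 mm. Origin at the centre of its underside.
- teaspoon: Bystander, loose, to be left alone: steel teaspoon lying flat, 134 mm long. Origin at the centre of its underside.

How it is judged:
By the outcome, as a careful person would: the job done as asked, in the order asked, and still so for the second after the job is handed in, while the arm keeps its last pose, push and grip.
It also fails if it takes over 42 s, if anything falls off the work surface, if the arm or the gripper's body presses on something with over 40 N, if the wrist force passes 120 N, or if a joint passes its speed limit or range.

### The arm

A 6-joint arm with a two-finger parallel gripper is mounted at the origin on a cart in front of the work surface, level with it; the furniture and walls round the work are solid. World frame = base frame: x ahead of the robot, y to its left, z up, the work surface at z = 0. Lengths are in m, angles in rad, forces in N, time in s.
With the tool pointing down it reaches from about 0.225 to 0.875 m from the base axis. Payload 3.4 kg.
Tool frame: the origin (TCP) lies between the finger pads; the fingertips stand 19 mm ahead of it and the grasp point (between the pads) is the TCP; z points along the fingers, y is the line along which they close (so a half turn about z gives the same grasp; the last joint's range is limited). The gripper opens to 85 mm and grips with 20 to 120 N. Pads are 22 mm wide; open, the fingers measure 114 mm over their backs; the gripper's body (76 mm by 85 mm) begins 54 mm behind the grasp point. The pads swing forward as they close: fully open they stand 13 mm farther back than shut.
Start: joints at [-1.323, 0.276, 1.505, -0, 1.361, -0.121], TCP at [0.207, -0.536, 0.25] pointing down, gripper open.
Joint ranges: [-2.89, 2.89], [-0.75, 2.08], [0.22, 2.7], [-1.18, 4.32], [0.11, 2.71], [-2.7, 2.7]. Speed limits (rad/s): [2.57, 2.57, 3.14, 3.14, 3.14, 3.14].

### API

Orientations are given as a 3x3 rotation matrix whose columns are the frame's x, y, z axes.
In Python, from workcell import ctrl, vision, status gives the robot as it stands (ctrl), with the cameras (vision) and the readings (status).
- The arm moves only by the shell command python3 shift.py FILE [FORCE], which reads ROWS from the file FILE. ROWS is one flat JSON list of numbers that holds 1 to 5 rows one after another, with no inner brackets; each row has 5 numbers: the finger opening in m, then dx, dy, dz in m, then a turn about the tool's z in rad; each row is the pose to reach, as a shift and turn from the pose commanded when the command began, along the tool's axes at that moment; what a row does not reach only later rows make up. A row lasts 1/12 s, in which the tool goes at most 0.0417 m and 0.125 rad, less where a joint would pass 70% of its speed; a pose out of reach is approached as far as the arm can. The fingers move at their own pace and stop on an object; FORCE is the grip in N (left out, the last holds). Time passes only in rows, so rows that do not move let the fingers close. It prints the time, the measured TCP pose, the force, the opening and the grip force at its end. Input that does not fit is refused with a message, and nothing moves.
- status.state(): the state, without advancing time (a new reading comes with each control period).
- vision.get_image(name): name is "side" or "top"; returns a dict with "frame" (480x640x3 uint8, red, green, blue), "depth" (480x640 float32, m along the optical axis (not along the pixel's ray), 0 where there is no reading), "fx", "fy", "cx", "cy" (pixels), "rvec" (rotation vector, rad) and "tvec" (3), from world to camera coordinates, as OpenCV has them. Camera axes: x right, y down, z forward; pixel columns grow to the right and rows downward; lengths in m; the calibration is good to about 2 mm. A picture is of the moment at which its call begins.
- ctrl.sign_off(): hands the job in; it is judged then, once.
The state is a dict: "time": time; "joints": joint angles; "joint_velocities": joint speeds; "effort": joint torques, N m; "eef_pos": TCP position; "ee_rot": TCP orientation; "force": force on the tool from outside, world axes, zero at the start; "moment": the same for the moment, N m; "grip_width": finger opening in m; "gripper_force": force on a finger pad.
Only numpy, scipy, OpenCV 4.12 (cv2) and the standard library are available. Lean on these libraries where they do the work, as an engineer would, in place of code of your own. Each camera call takes 0.05 s, during which the arm holds its last target. There are 200 camera calls.

## Working session

There is one attempt and no reset: what is moved stays moved. The work goes in short steps, Python scripts to look and compute and a shell command to move; the robot and the scene stay as the last step left them, time stands still between calls to the robot, and variables do not carry over. Pictures are saved under pics/ and viewed, at most 10 in all, crops included, and the job is handed in when it is done.

```bash
ls; mkdir -p pics
python3 - <<'E'
from workcell import ctrl, vision, status
import cv2,numpy as np
s=status.state();print(s['time'],s['eef_pos'],s['ee_rot'],s['grip_width'],s['force'])
for n in('top','side'):
    d=vision.get_image(n);cv2.imwrite(f'pics/{n}0.png',d['frame'][:,:,::-1]);np.savez(f'{n}0.npz',**d)
    R=cv2.Rodrigues(d['rvec'])[0];print(n,-R.T@d['tvec'],R[2],d['fx'])
E
```

```text
pics
shift.py
workcell.py
0.0 [ 0.20715595 -0.53586685  0.24943255] [[ 9.32754305e-01  3.60512413e-01 -4.54139659e-04]
 [ 3.60512637e-01 -9.32752670e-01  1.75943075e-03]
 [ 2.10696647e-04 -1.80483970e-03 -9.99998349e-01]] 0.08537214103664009 [ 0.38434359 -1.24007065 -0.91998421]
top [0.35421264 0.1052949  1.41169644] [ 0.11966545 -0.02550298 -0.99248666] 572.3253926554215
side [-0.29013989  0.23357262  0.93505537] [ 0.67083979 -0.1079977  -0.73369645] 451.1401590174594
```

View pics/top0.png

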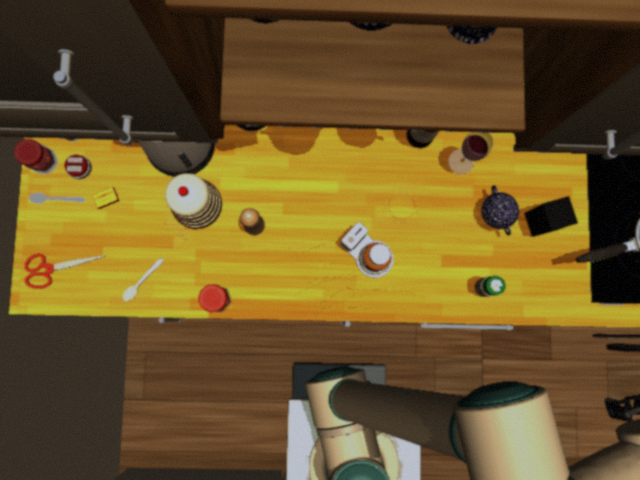

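View pics/side0.png

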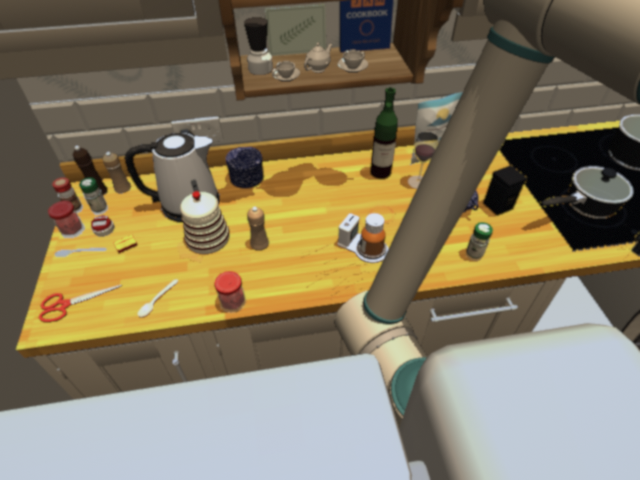

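The top view shows the bottle and cap at about (376,257) and the scanner block at (354,237). In the side view the cap is at about (375,222), the bottle at (373,243) and the block at (349,230). I'll zoom in.

```bash
python3 - <<'E'
import cv2,numpy as np
a=cv2.imread('pics/top0.png')[215:285,325:410];b=cv2.imread('pics/side0.png')[200:270,325:410]
f=lambda i:cv2.resize(i,(395,325),interpolation=cv2.INTER_CUBIC)
cv2.imwrite('pics/crop0.png',np.hstack([f(a),f(b)]))
E
cat > h.py <<'E'
import cv2,numpy as np
def cast(d,u,v,z):
    R=cv2.Rodrigues(d['rvec'])[0];c=-R.T@d['tvec']
    r=R.T@np.array([(u-d['cx'])/d['fx'],(v-d['cy'])/d['fy'],1]);return c+r*(z-c[2])/r[2]
def cloud(d):
    R=cv2.Rodrigues(d['rvec'])[0];v,u=np.mgrid[:480,:640];z=d['depth']
    p=np.stack([(u-d['cx'])/d['fx']*z,(v-d['cy'])/d['fy']*z,z],-1);return (p-d['tvec'])@R
E
python3 - <<'E'
from h import *
for n,c,b in(('top',(376,256),(354,232)),('side',(375,220),(349,222))):
    d=np.load(n+'0.npz');P=cloud(d);print(n,cast(d,*c,.12),cast(d,*b,.076),P[c[1],c[0]],P[b[1],b[0]])
    f=d['frame'].astype(int)
    ok=(P[...,2]>.112)&(P[...,2]<.13)&(np.hypot(P[...,0]-cast(d,*c,.12)[0],P[...,1]-cast(d,*c,.12)[1])<.04)
    print('cap',ok.sum(),P[ok].mean(0)); v,u=np.nonzero(ok);print(u.mean(),v.mean(),cast(d,u.mean(),v.mean(),.1205))
    q=cast(d,*b,.076);ok=(P[...,2]>.07)&(P[...,2]<.082)&(np.hypot(P[...,0]-q[0],P[...,1]-q[1])<.05)&(f.min(-1)>110)
    v,u=np.nonzero(ok);print('block',ok.sum(),u.mean(),v.mean(),cast(d,u.mean(),v.mean(),.076))
    pts=np.array([cast(d,x,y,.076)[:2] for x,y in zip(u,v)],np.float32);print(cv2.minAreaRect(pts))
E
```

```text
top [ 0.48853768 -0.03381746  0.12      ] [0.54887155 0.01410051 0.076     ] [ 0.4889235  -0.03421704  0.11628985] [0.54942981 0.01383897 0.07216933]
cap 326 [ 0.49401514 -0.04150274  0.11872111]
379.3282208588957 253.74539877300614 [ 0.49381355 -0.04129995  0.1205    ]
block 333 354.43243243243245 234.92792792792793 [0.54191841 0.0129747  0.076     ]
((0.5417635440826416, 0.013022635132074356), (0.03295257315039635, 0.06177827715873718), 49.239166259765625)
side [ 0.49272672 -0.04211188  0.12      ] [0.53975274 0.01354556 0.076     ] [ 0.49354069 -0.04239852  0.11915257] [0.53668658 0.01435848 0.07917391]
cap 223 [ 0.4898443  -0.03990632  0.12047037]
374.46188340807174 220.7847533632287 [ 0.48973354 -0.03987851  0.1205    ]
block 214 348.86915887850466 222.4532710280374 [0.53813794 0.01425716 0.076     ]
((0.5382294654846191, 0.013944659382104874), (0.0341402031481266, 0.06575718522071838), 48.22566223144531)
```

View pics/crop0.png

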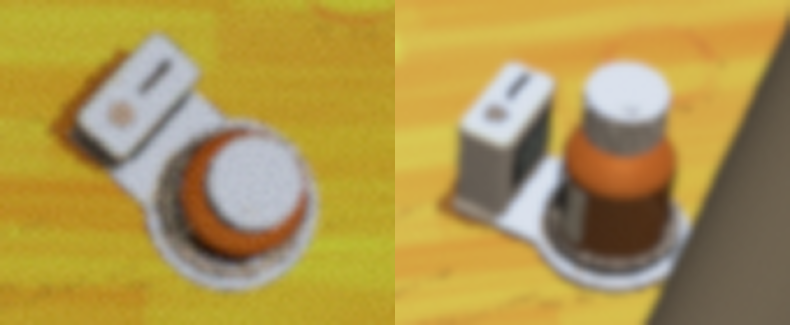

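The crop shows the block's top and the cap clearly. The reader yaw is about 49°. In the side view the label shows as a greyish strip on the bottle's left limb, so I'll measure its edge bearing by intersecting pixel rays with the bottle's cylinder.

```bash
cat >> h.py <<'E'
def unwrap(d,c,R=.033,box=None):
    """pixel rays -> cylinder (axis c): list u,v,bearing deg,z,rgb"""
    M=cv2.Rodrigues(d['rvec'])[0];o=-M.T@d['tvec'];u0,u1,v0,v1=box;out=[]
    for v in range(v0,v1):
        for u in range(u0,u1):
            r=M.T@np.array([(u-d['cx'])/d['fx'],(v-d['cy'])/d['fy'],1]);w=o[:2]-c
            a=r[:2]@r[:2];b=w@r[:2];D=b*b-a*(w@w-R*R)
            if D<0: continue
            t=(-b-D**.5)/a;p=o+t*r
            if .015<p[2]<.072: out.append([u,v,np.degrees(np.arctan2(p[1]-c[1],p[0]-c[0]))%360,p[2],*d['frame'][v,u]])
    return np.array(out)
E
python3 - <<'E'
from h import *
for n,c,box in(('side',(.490,-.040),(350,400,215,270)),('top',(.493,-.041),(355,395,240,280))):
    d=np.load(n+'0.npz');o=unwrap(d,np.array(c),box=box);print(n)
    for z0,z1 in((.027,.041),(.041,.055),(.055,.068)):
        s=o[(o[:,3]>z0)&(o[:,3]<z1)]
        for b in range(0,360,8):
            q=s[abs(s[:,2]-b-4)<4]
            if len(q): print(z0,b,len(q),q[:,4:].mean(0).round(),end=' | ')
        print()
E
```

```text
side
0.027 88 4 [82. 76. 67.] | 0.027 104 4 [86. 79. 68.] | 0.027 112 4 [92. 85. 74.] | 0.027 120 7 [92. 82. 70.] | 0.027 128 5 [77. 58. 44.] | 0.027 136 7 [71. 44. 26.] | 0.027 144 4 [71. 44. 25.] | 0.027 152 8 [73. 46. 26.] | 0.027 160 8 [74. 46. 25.] | 0.027 168 6 [74. 46. 24.] | 0.027 176 6 [76. 47. 26.] | 0.027 184 7 [77. 48. 27.] | 0.027 192 3 [77. 48. 26.] | 0.027 200 5 [76. 46. 24.] | 0.027 208 4 [78. 53. 36.] | 0.027 216 3 [87. 65. 52.] | 0.027 224 2 [92. 76. 64.] | 0.027 232 1 [110.  96.  85.] | 0.027 240 1 [106.  93.  83.] | 
0.041 80 3 [88. 89. 93.] | 0.041 88 2 [50. 46. 44.] | 0.041 96 4 [59. 55. 49.] | 0.041 104 3 [80. 75. 65.] | 0.041 112 5 [94. 87. 76.] | 0.041 120 4 [93. 84. 71.] | 0.041 128 4 [79. 61. 46.] | 0.041 136 6 [70. 45. 26.] | 0.041 144 8 [70. 42. 22.] | 0.041 152 4 [71. 43. 23.] | 0.041 160 5 [72. 44. 22.] | 0.041 168 6 [74. 44. 22.] | 0.041 176 5 [74. 45. 23.] | 0.041 184 4 [76. 46. 23.] | 0.041 192 7 [76. 45. 22.] | 0.041 200 4 [76. 46. 23.] | 0.041 208 4 [76. 47. 26.] | 0.041 216 3 [78. 53. 35.] | 0.041 224 2 [78. 58. 46.] | 0.041 232 2 [122. 104.  78.]
[... 1039 characters left out ...]
.041 80 2 [92. 81. 66.] | 0.041 88 2 [86. 76. 61.] | 0.041 96 1 [85. 76. 66.] | 0.041 104 1 [72. 64. 51.] | 0.041 112 1 [73. 65. 51.] | 0.041 120 1 [77. 67. 55.] | 0.041 128 1 [71. 59. 47.] | 0.041 136 2 [70. 56. 44.] | 0.041 144 1 [66. 54. 48.] | 0.041 160 1 [72. 60. 56.] | 0.041 168 1 [84. 75. 78.] | 0.041 176 2 [86. 72. 67.] | 0.041 184 1 [97. 85. 76.] | 0.041 200 1 [128. 113. 106.] | 
0.055 72 1 [94. 77. 69.] | 0.055 96 1 [79. 61. 54.] | 0.055 104 2 [74. 64. 56.] | 0.055 112 1 [72. 57. 44.] | 0.055 120 2 [78. 60. 46.] | 0.055 128 1 [53. 37. 25.] | 0.055 136 1 [51. 33. 18.] | 0.055 144 2 [53. 32. 20.] | 0.055 152 1 [52. 35. 27.] | 0.055 160 2 [65. 47. 41.] | 0.055 192 1 [127. 109. 103.] |
```

Run:
```python
from h import *
d=np.load('side0.npz');f=d['frame'].astype(float)
def pr(p): return cv2.projectPoints(np.array([p],float),d['rvec'],d['tvec'],np.array([[d['fx'],0,d['cx']],[0,d['fy'],d['cy']],[0,0,1]]),None)[0].ravel()
c=np.array([.490,-.040]);t=np.radians(161)
n=np.array([np.sin(t),-np.cos(t)]) # toward bearing 71 = image left
for z,R in((.11,.0235),(.1,.0235),(.065,.033),(.055,.033),(.045,.033),(.035,.033)):
    k=np.array([np.cos(t),np.sin(t)])
    print(z,'axis',pr([*c,z]).round(1),'front',pr([*(c+R*k),z]).round(1),'L',pr([*(c+R*n),z]).round(1),'R',pr([*(c-R*n),z]).round(1))
for v in (219,224,228,232,236,240,244,248,252):
    print(v,'u354-396 R:',f[v,354:397,0].astype(int).tolist(),'\n    B:',f[v,354:397,2].astype(int).tolist())
```

```text
0.11 axis [374.1 223.6] front [373.4 230.1] L [365.  222.6] R [383.3 224.6]
0.1 axis [373.8 226.3] front [373.1 232.8] L [364.7 225.3] R [382.9 227.3]
0.065 axis [372.7 235.6] front [371.7 244.8] L [360.2 234.2] R [385.2 237. ]
0.055 axis [372.4 238.2] front [371.3 247.3] L [360.  236.7] R [384.8 239.6]
0.045 axis [372.1 240.7] front [371.  249.9] L [359.8 239.3] R [384.5 242.1]
0.035 axis [371.8 243.2] front [370.7 252.4] L [359.5 241.8] R [384.1 244.6]
219 u354-396 R: [216, 217, 215, 207, 193, 193, 206, 214, 216, 215, 211, 205, 206, 213, 217, 218, 217, 217, 218, 218, 217, 218, 217, 218, 218, 218, 218, 218, 217, 215, 213, 214, 215, 215, 215, 215, 215, 215, 214, 213, 213, 214, 215] 
    B: [235, 234, 229, 212, 168, 115, 80, 75, 76, 78, 92, 138, 197, 228, 235, 236, 236, 236, 236, 236, 236, 236, 236, 236, 236, 236, 236, 235, 229, 201, 138, 87, 75, 74, 73, 73, 71, 71, 71, 71, 72, 73, 73]
224 u354-396 R: [183, 145, 105, 88, 132, 187, 210, 215, 215, 210, 190, 148, 113, 112, 138, 164, 184, 197, 205, 207, 203, 196, 194, 202, 208, 207, 198, 182, 163, 172, 197, 208, 208, 207, 209, 213, 215, 2
[... 2344 characters left out ...]
71, 71, 72, 72, 73, 73, 74, 75, 76, 77, 76, 75, 76, 82, 99, 125, 150, 173, 184, 161, 117, 88, 85, 88, 91, 94, 97, 99] 
    B: [233, 219, 167, 105, 79, 75, 68, 70, 76, 78, 70, 49, 29, 22, 23, 22, 23, 23, 23, 23, 22, 23, 23, 23, 22, 22, 21, 27, 43, 72, 105, 140, 175, 183, 136, 78, 59, 61, 64, 66, 69, 70, 72]
252 u354-396 R: [165, 171, 181, 171, 136, 97, 85, 85, 83, 81, 79, 73, 70, 69, 69, 71, 72, 72, 73, 74, 74, 74, 76, 75, 76, 77, 80, 92, 113, 129, 133, 131, 128, 106, 87, 84, 87, 91, 94, 96, 98, 100, 102] 
    B: [120, 161, 187, 171, 128, 87, 71, 68, 61, 56, 48, 35, 26, 23, 22, 22, 23, 22, 22, 23, 21, 22, 24, 23, 23, 27, 39, 62, 91, 111, 122, 132, 134, 105, 71, 62, 63, 67, 68, 70, 71, 73, 74]
```

Measurements agree with the sizes given:
- **Cap:** at about (0.492, -0.041), 73 mm from the block centre as specified.
- **Reader yaw:** 48.8°.
- **Label edge:** bearing about 131°, so the label centre is at about 93° and it needs about 0.77 rad clockwise plus any play.

Next I move above the cap.

```bash
echo '[0.085, 0.03, -0.024, 0, 0, 0.085, 0.06, -0.048, 0, 0, 0.085, 0.09, -0.072, 0, 0, 0.085, 0.12, -0.096, 0, 0, 0.085, 0.148, -0.12, 0, 0]' > path.dat && python3 shift.py path.dat 40
echo '[0.085, 0.03, -0.024, 0, 0, 0.085, 0.06, -0.048, 0, 0, 0.085, 0.09, -0.072, 0, 0, 0.085, 0.12, -0.096, 0, 0, 0.085, 0.148, -0.12, 0, 0]' > path.dat && python3 shift.py path.dat
echo '[0.085, 0.03, -0.024, 0, 0, 0.085, 0.06, -0.048, 0, 0, 0.085, 0.09, -0.072, 0, 0, 0.085, 0.12, -0.096, 0, 0, 0.085, 0.148, -0.12, 0, 0]' > path.dat && python3 shift.py path.dat
echo '[0.085, 0, 0, 0, 0, 0.085, 0, 0, 0, 0, 0.085, 0, 0, 0.02, 0, 0.085, 0, 0, 0.05, 0]' > path.dat && python3 shift.py path.dat
python3 - <<'E'
from h import *
from workcell import ctrl, vision, status
s=status.state();e=s['eef_pos'];print(s['joints'],s['force'],(s['ee_rot'].T if hasattr(s['ee_rot'],'T') else np.array(s['ee_rot']).T)@(np.array([.492,-.041,.113])-e))
d=vision.get_image('side');np.savez('side1.npz',**d);t=vision.get_image('top')
f=lambda i:cv2.resize(i[:,:,::-1],(395,325),interpolation=cv2.INTER_CUBIC)
cv2.imwrite('pics/crop1.png',np.hstack([f(t['frame'][190:290,310:430]),f(d['frame'][180:280,310:430])]))
E
```

```text
time: 0.52
eef_pos: [0.3026, -0.3692, 0.2499]
ee_rot: [[0.933, 0.36, -0.0], [0.36, -0.933, 0.001], [0.0, -0.001, -1.0]]
force: [1.1, -1.0, -0.2]
grip_width: 0.0849
gripper_force: 0.0
time: 0.93
eef_pos: [0.3974, -0.2038, 0.2501]
ee_rot: [[0.933, 0.36, 0.0], [0.36, -0.933, 0.0], [0.0, -0.0, -1.0]]
force: [0.6, -0.9, -0.7]
grip_width: 0.0847
gripper_force: 0.0
time: 1.35
eef_pos: [0.4922, -0.0385, 0.2501]
ee_rot: [[0.933, 0.361, -0.0], [0.361, -0.933, -0.0], [-0.0, 0.0, -1.0]]
force: [0.4, -1.2, -0.8]
grip_width: 0.0846
gripper_force: 0.0
time: 1.68
eef_pos: [0.4934, -0.0418, 0.2022]
ee_rot: [[0.933, 0.36, 0.007], [0.36, -0.933, -0.003], [0.005, 0.005, -1.0]]
force: [-0.3, 0.3, -0.3]
grip_width: 0.0849
gripper_force: 0.0
[-2.24507377e-01  1.86520469e-01  1.75248407e+00 -1.06326875e-03
  1.19568103e+00  9.78028171e-01] [-0.30894302  0.34762307 -0.3043588 ] [-0.00143464 -0.00167991  0.08914925]
```

View pics/crop1.png

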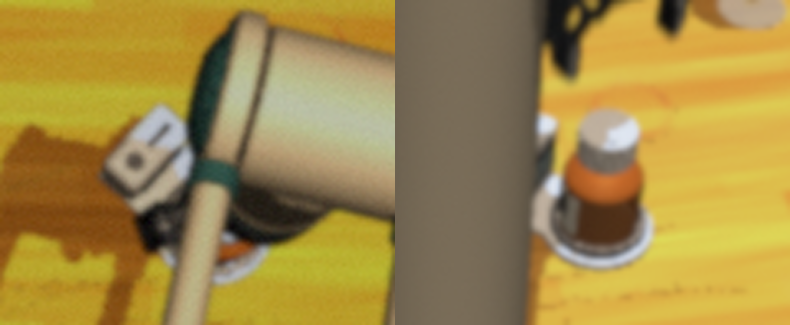

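The crop shows the side camera still sees the bottle and cap, with the fingers above (the arm stands to the left). Next: descend and grip.

```bash
echo '[0.085, 0, 0, 0.02, 0, 0.085, 0, 0, 0.04, 0, 0.085, 0, 0, 0.06, 0, 0.085, 0, 0, 0.08, 0, 0.085, 0, 0, 0.087, 0]' > path.dat && python3 shift.py path.dat
echo '[0.085, 0, 0, 0, 0, 0.04, 0, 0, 0, 0, 0.04, 0, 0, 0, 0, 0.04, 0, 0, 0, 0, 0.04, 0, 0, 0, 0]' > path.dat && python3 shift.py path.dat 40
echo '[0.04, 0, 0, 0, 0, 0.04, 0, 0, 0, 0, 0.04, 0, 0, 0, 0]' > path.dat && python3 shift.py path.dat 40
```

```text
time: 2.2
eef_pos: [0.4902, -0.0414, 0.1121]
ee_rot: [[0.933, 0.359, -0.004], [0.359, -0.933, 0.0], [-0.003, -0.002, -1.0]]
force: [-0.2, -0.1, -0.1]
grip_width: 0.0847
gripper_force: 0.0
time: 2.62
eef_pos: [0.4929, -0.0412, 0.1148]
ee_rot: [[0.933, 0.361, 0.003], [0.361, -0.933, -0.002], [0.003, 0.003, -1.0]]
force: [0.6, -1.5, 3.3]
grip_width: 0.0451
gripper_force: 42.4
time: 2.87
eef_pos: [0.4927, -0.041, 0.1142]
ee_rot: [[0.933, 0.361, 0.003], [0.361, -0.933, -0.001], [0.002, 0.002, -1.0]]
force: [1.0, -3.0, 4.7]
grip_width: 0.0453
gripper_force: 42.7
```

```bash
echo '[0.04, 0, 0.0005, -0.001, 0, 0.04, 0, 0.0008, -0.001, 0.0, 0.04, 0, 0.0008, -0.001, 0]' > path.dat && python3 shift.py path.dat 40
echo '[0.04, 0, 0, 0, 0.08, 0.04, 0, 0, 0, 0.16, 0.04, 0, 0, 0, 0.24, 0.04, 0, 0, 0, 0.32, 0.04, 0, 0, 0, 0.4]' > path.dat && python3 shift.py path.dat
echo '[0.04, 0, 0, 0, 0, 0.04, 0, 0, 0, 0]' > path.dat && python3 shift.py path.dat
cat > look.py <<'E'
import sys
from h import *
from workcell import ctrl, vision, status
s=status.state();R=np.array(s['ee_rot']);print('yaw',np.degrees(np.arctan2(R[1,0],R[0,0])),'F',np.round(s['force'],1),'M',np.round(s['moment'],2),'pos',s['eef_pos'],s['grip_width'],s['gripper_force'])
d=vision.get_image('side');np.savez(sys.argv[1]+'.npz',**d)
o=unwrap(d,np.array([.4895,-.0402]),box=(350,400,215,270))
cv2.imwrite(f'pics/{sys.argv[1]}.png',cv2.resize(d['frame'][185:275,330:420,::-1],(540,540),interpolation=cv2.INTER_CUBIC))
s=o[(o[:,3]>.03)&(o[:,3]<.062)]
print([(b+3,int(s[abs(s[:,2]-b-3)<3,6].mean())) for b in range(72,222,6) if (abs(s[:,2]-b-3)<3).any()])
E
python3 look.py s2
```

```text
time: 3.12
eef_pos: [0.4925, -0.0414, 0.1146]
ee_rot: [[0.933, 0.36, 0.001], [0.36, -0.933, -0.0], [0.001, 0.001, -1.0]]
force: [1.7, -1.8, 4.0]
grip_width: 0.0447
gripper_force: 42.6
time: 3.53
eef_pos: [0.4914, -0.0416, 0.1143]
ee_rot: [[0.999, -0.034, -0.001], [-0.034, -0.999, -0.001], [-0.001, 0.001, -1.0]]
force: [-0.2, -2.9, 5.3]
grip_width: 0.0452
gripper_force: 42.8
time: 3.7
eef_pos: [0.4915, -0.0415, 0.1143]
ee_rot: [[1.0, -0.031, -0.001], [-0.031, -1.0, -0.001], [-0.001, 0.001, -1.0]]
force: [0.7, -2.9, 6.4]
grip_width: 0.0449
gripper_force: 42.8
yaw -1.7500771447527985 F [ 0.7 -2.9  6.4] M [-0.34  0.09  0.15] pos [ 0.49147027 -0.04148994  0.11433267] 0.04491386579023763 42.767302750144154
[(75, 98), (81, 82), (87, 57), (93, 70), (99, 67), (105, 69), (111, 61), (117, 43), (123, 27), (129, 22), (135, 22), (141, 22), (147, 23), (153, 23), (159, 23), (165, 22), (171, 22), (177, 22), (183, 23), (189, 24), (195, 23), (201, 24), (207, 23), (213, 28), (219, 42)]
```

View pics/s2.png

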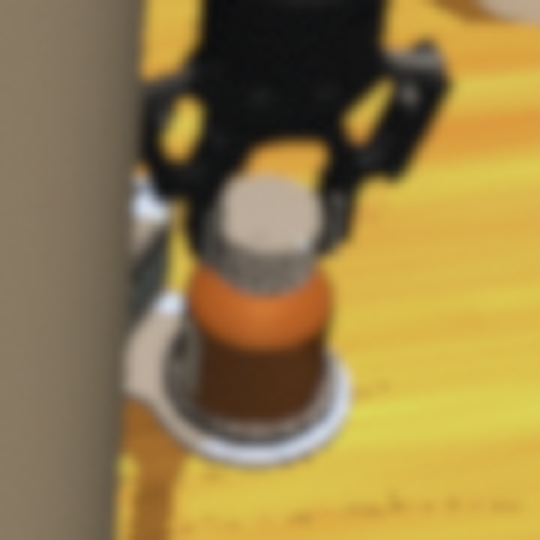

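The crop shows the cap gripped squarely, the bottle still seated, and the label strip moved further to the left limb. The edge is now at about 115.5°, so the bottle turned 16° for 23° of tool turn: the 7° of play is used up. The label must turn about 28.5° (0.50 rad) more. I'll also ease the slight downward push.

```bash
echo '[0.04, 0, 0, -0.001, 0.1, 0.04, 0, 0, -0.001, 0.2, 0.04, 0, 0, -0.001, 0.3, 0.04, 0, 0, -0.001, 0.4, 0.04, 0, 0, -0.001, 0.5]' > path.dat && python3 shift.py path.dat
echo '[0.04, 0, 0, 0, 0, 0.04, 0, 0, 0, 0, 0.04, 0, 0, 0, 0]' > path.dat && python3 shift.py path.dat
python3 look.py s3
```

```text
time: 4.17
eef_pos: [0.4915, -0.0411, 0.1147]
ee_rot: [[0.86, -0.51, -0.001], [-0.51, -0.86, 0.0], [-0.001, 0.0, -1.0]]
force: [1.0, -1.6, 0.6]
grip_width: 0.045
gripper_force: 42.3
time: 4.42
eef_pos: [0.4914, -0.0411, 0.1148]
ee_rot: [[0.863, -0.505, -0.001], [-0.505, -0.863, 0.0], [-0.001, 0.0, -1.0]]
force: [1.3, -1.4, -1.1]
grip_width: 0.045
gripper_force: 42.1
yaw -30.319415339533055 F [ 1.3 -1.4 -1.1] M [-0.15 -0.21  0.01] pos [ 0.49144822 -0.04105906  0.11476104] 0.04495085311281119 42.136257137171924
[(75, 103), (81, 81), (87, 50), (93, 57), (99, 33), (105, 28), (111, 21), (117, 20), (123, 21), (129, 22), (135, 21), (141, 22), (147, 23), (153, 22), (159, 23), (165, 22), (171, 22), (177, 23), (183, 23), (189, 23), (195, 23), (201, 24), (207, 25), (213, 26), (219, 36)]
```

View pics/s3.png

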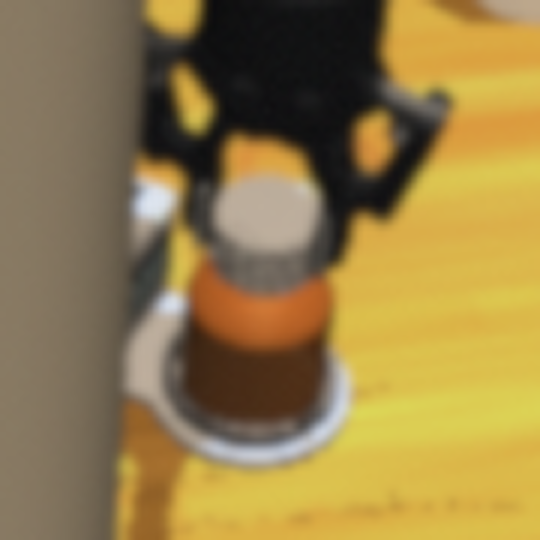

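The label strip has gone round the limb, with its edge near 87–90° within blur, as it should be when facing the window. The bottle is still seated. I'll let it rest about a second, then push the cap down with a firmer grip.

```bash
echo '[0.04, 0, 0, 0, 0, 0.04, 0, 0, 0, 0, 0.04, 0, 0, 0, 0, 0.04, 0, 0, 0, 0, 0.04, 0, 0, 0, 0]' > path.dat && python3 shift.py path.dat 70
echo '[0.04, 0, 0, 0, 0, 0.04, 0, 0, 0, 0, 0.04, 0, 0, 0, 0, 0.04, 0, 0, 0, 0, 0.04, 0, 0, 0, 0]' > path.dat && python3 shift.py path.dat
echo '[0.04, 0, 0, 0, 0, 0.04, 0, 0, 0, 0, 0.04, 0, 0, 0, 0, 0.04, 0, 0, 0, 0, 0.04, 0, 0, 0, 0]' > path.dat && python3 shift.py path.dat
echo '[0.04, 0, 0, 0.002, 0, 0.04, 0, 0, 0.004, 0, 0.04, 0, 0, 0.006, 0, 0.04, 0, 0, 0.006, 0, 0.04, 0, 0, 0.006, 0]' > path.dat && python3 shift.py path.dat
```

```text
time: 4.88
eef_pos: [0.4916, -0.041, 0.115]
ee_rot: [[0.862, -0.507, -0.001], [-0.507, -0.862, 0.0], [-0.001, 0.0, -1.0]]
force: [1.0, -1.0, -3.3]
grip_width: 0.0446
gripper_force: 71.6
time: 5.3
eef_pos: [0.4918, -0.0411, 0.1152]
ee_rot: [[0.862, -0.507, -0.0], [-0.507, -0.862, 0.0], [-0.0, 0.0, -1.0]]
force: [0.9, 0.2, -3.2]
grip_width: 0.0444
gripper_force: 71.6
time: 5.72
eef_pos: [0.4919, -0.0412, 0.1153]
ee_rot: [[0.862, -0.507, -0.0], [-0.507, -0.862, 0.0], [-0.0, 0.0, -1.0]]
force: [0.9, -0.2, -3.0]
grip_width: 0.0444
gripper_force: 71.6
time: 6.13
eef_pos: [0.4922, -0.0418, 0.1105]
ee_rot: [[0.862, -0.506, 0.001], [-0.506, -0.862, -0.001], [0.002, 0.001, -1.0]]
force: [-3.1, -1.2, 6.7]
grip_width: 0.0448
gripper_force: 72.7
```

```bash
echo '[0.04, 0, 0, 0.002, 0, 0.04, 0, 0, 0.004, 0, 0.04, 0, 0, 0.005, 0, 0.04, 0, 0, 0.005, 0, 0.04, 0, 0, 0.005, 0]' > path.dat && python3 shift.py path.dat
python3 look.py s4
```

```text
time: 6.55
eef_pos: [0.4924, -0.042, 0.1074]
ee_rot: [[0.863, -0.506, 0.002], [-0.506, -0.863, -0.002], [0.003, 0.001, -1.0]]
force: [-5.7, -1.9, 20.9]
grip_width: 0.0444
gripper_force: 74.2
yaw -30.399735046206253 F [-5.7 -1.9 20.9] M [-0.08  0.85  0.04] pos [ 0.49236384 -0.0420464   0.10743697] 0.044424121251245126 74.19517113827169
[(75, 111), (81, 84), (87, 52), (93, 63), (99, 34), (105, 30), (111, 21), (117, 20), (123, 21), (129, 21), (135, 21), (141, 22), (147, 23), (153, 22), (159, 23), (165, 23), (171, 23), (177, 22), (183, 23), (189, 23), (195, 23), (201, 24), (207, 24), (213, 26), (219, 34)]
```

At 21 N the liner is on its hard stop (more than 10.8 N) and the label is unchanged. Next: twist anticlockwise while pressed.

```bash
echo '[0.04, 0, 0, 0, -0.1, 0.04, 0, 0, 0, -0.2, 0.04, 0, 0, 0, -0.3, 0.04, 0, 0, 0, -0.4, 0.04, 0, 0, 0, -0.5]' > path.dat && python3 shift.py path.dat
python3 look.py s5
```

```text
time: 7.02
eef_pos: [0.4937, -0.0414, 0.1074]
ee_rot: [[1.0, -0.027, 0.005], [-0.027, -1.0, -0.001], [0.005, 0.0, -1.0]]
force: [-2.6, 2.1, 16.8]
grip_width: 0.0443
gripper_force: 73.9
yaw -1.5376641745924133 F [-2.6  2.1 16.8] M [ 0.42  0.44 -0.11] pos [ 0.49366611 -0.04144316  0.10736071] 0.044276990543503605 73.85766073130071
[(75, 114), (81, 87), (87, 54), (93, 66), (99, 36), (105, 30), (111, 21), (117, 21), (123, 20), (129, 21), (135, 21), (141, 22), (147, 22), (153, 22), (159, 23), (165, 23), (171, 23), (177, 23), (183, 23), (189, 24), (195, 23), (201, 24), (207, 23), (213, 26), (219, 34)]
```

The bottle stays put while the cap turns, so I continue to about 1.5 rad.

```bash
echo '[0.04, 0, 0, 0, -0.1, 0.04, 0, 0, 0, -0.2, 0.04, 0, 0, 0, -0.3, 0.04, 0, 0, 0, -0.4, 0.04, 0, 0, 0, -0.5]' > path.dat && python3 shift.py path.dat
echo '[0.04, 0, 0, 0, -0.1, 0.04, 0, 0, 0, -0.2, 0.04, 0, 0, 0, -0.3, 0.04, 0, 0, 0, -0.4, 0.04, 0, 0, 0, -0.5]' > path.dat && python3 shift.py path.dat
echo '[0.04, 0, 0, 0, -0.05, 0.04, 0, 0, 0, -0.05]' > path.dat && python3 shift.py path.dat
python3 look.py s6
```

```text
time: 7.48
eef_pos: [0.494, -0.0417, 0.1074]
ee_rot: [[0.89, 0.455, 0.006], [0.456, -0.89, -0.001], [0.005, 0.004, -1.0]]
force: [-2.0, -0.2, 15.6]
grip_width: 0.0442
gripper_force: 73.8
time: 7.9
eef_pos: [0.4948, -0.0419, 0.1074]
ee_rot: [[0.563, 0.827, 0.007], [0.827, -0.563, -0.001], [0.003, 0.007, -1.0]]
force: [0.3, 0.4, 15.6]
grip_width: 0.0443
gripper_force: 73.6
time: 8.07
eef_pos: [0.4949, -0.0419, 0.1074]
ee_rot: [[0.523, 0.852, 0.007], [0.852, -0.523, -0.002], [0.002, 0.007, -1.0]]
force: [-0.3, 0.2, 14.6]
grip_width: 0.0442
gripper_force: 73.6
yaw 58.44356571914583 F [-0.3  0.2 14.6] M [ 0.13  0.2  -0.13] pos [ 0.49485374 -0.04190008  0.1073937 ] 0.04421743698862227 73.56372398324311
[(75, 89), (81, 66), (87, 45), (93, 65), (99, 54), (105, 70), (111, 73), (117, 77), (123, 66), (129, 42), (135, 25), (141, 22), (147, 22), (153, 22), (159, 22), (165, 23), (171, 22), (177, 23), (183, 23), (189, 23), (195, 23), (201, 24), (207, 28), (213, 42), (219, 66)]
```

View pics/s6.png

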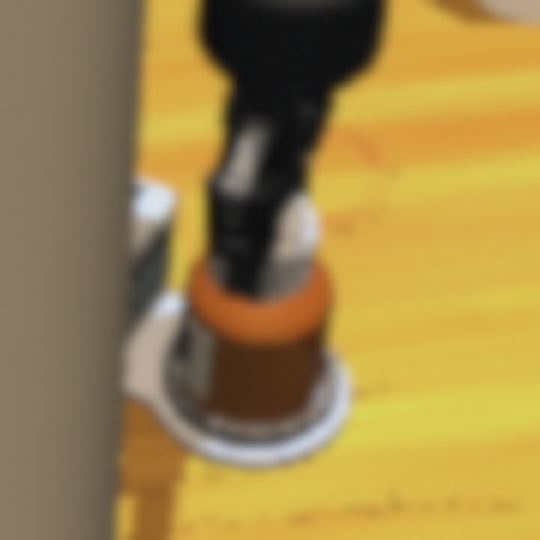

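The crop shows the label strip visible again: the bottle was dragged about 41° anticlockwise late in the twist, so the cap turned only about 47° relative to it, probably because the push faded from 21 N to 15 N. I'll mend this by pushing harder, turning back clockwise to relock, and watching the label.

```bash
echo '[0.04, 0, 0, 0.002, 0, 0.04, 0, 0, 0.003, 0, 0.04, 0, 0, 0.003, 0]' > path.dat && python3 shift.py path.dat 100
echo '[0.04, 0, 0, 0, 0.1, 0.04, 0, 0, 0, 0.2, 0.04, 0, 0, 0, 0.3, 0.04, 0, 0, 0, 0.4, 0.04, 0, 0, 0, 0.4]' > path.dat && python3 shift.py path.dat
python3 look.py s7
```

```text
time: 8.37
eef_pos: [0.495, -0.0419, 0.1072]
ee_rot: [[0.524, 0.851, 0.008], [0.851, -0.524, -0.002], [0.003, 0.008, -1.0]]
force: [-6.0, 0.5, 35.1]
grip_width: 0.044
gripper_force: 98.8
time: 8.78
eef_pos: [0.4961, -0.0421, 0.1072]
ee_rot: [[0.817, 0.577, 0.011], [0.577, -0.817, -0.002], [0.008, 0.008, -1.0]]
force: [-3.5, 0.4, 32.1]
grip_width: 0.0438
gripper_force: 98.3
yaw 35.253330603735215 F [-3.5  0.4 32.1] M [0.29 0.7  0.02] pos [ 0.49613482 -0.04208367  0.10720822] 0.043752154522948505 98.32661166787148
[(75, 90), (81, 67), (87, 44), (93, 65), (99, 54), (105, 71), (111, 74), (117, 77), (123, 66), (129, 42), (135, 25), (141, 22), (147, 23), (153, 22), (159, 23), (165, 23), (171, 22), (177, 23), (183, 23), (189, 23), (195, 23), (201, 24), (207, 28), (213, 42), (219, 66)]
```

```bash
echo '[0.04, 0, 0, 0, 0.1, 0.04, 0, 0, 0, 0.2, 0.04, 0, 0, 0, 0.3, 0.04, 0, 0, 0, 0.35, 0.04, 0, 0, 0, 0.35]' > path.dat && python3 shift.py path.dat
echo '[0.04, 0, 0, -0.004, 0, 0.04, 0, 0, -0.008, 0, 0.04, 0, 0, -0.012, 0, 0.04, 0, 0, -0.012, 0, 0.04, 0, 0, -0.012, 0]' > path.dat && python3 shift.py path.dat 60
python3 look.py s8
```

```text
time: 9.25
eef_pos: [0.4965, -0.0426, 0.1073]
ee_rot: [[0.964, 0.264, 0.012], [0.264, -0.964, -0.003], [0.011, 0.006, -1.0]]
force: [-3.7, 0.3, 33.1]
grip_width: 0.0437
gripper_force: 98.2
time: 9.67
eef_pos: [0.4933, -0.0419, 0.1143]
ee_rot: [[0.964, 0.266, 0.004], [0.266, -0.964, -0.002], [0.003, 0.002, -1.0]]
force: [0.9, -2.0, 4.9]
grip_width: 0.0435
gripper_force: 95.2
yaw 15.413509228077118 F [ 0.9 -2.   4.9] M [-0.27 -0.28 -0.03] pos [ 0.49333948 -0.04191075  0.11427461] 0.04353033079938575 95.15529839532292
[(75, 102), (81, 74), (87, 44), (93, 69), (99, 48), (105, 66), (111, 70), (117, 76), (123, 69), (129, 48), (135, 27), (141, 22), (147, 22), (153, 23), (159, 22), (165, 23), (171, 23), (177, 23), (183, 23), (189, 23), (195, 23), (201, 24), (207, 25), (213, 30), (219, 43)]
```

Relocked: the height is back to 0.1143 and the cap is about 3° from its clockwise stop. Turning clockwise 0.8 rad unpressed brings the label back to face the window.

```bash
echo '[0.04, 0, 0, -0.0005, 0.1, 0.04, 0, 0, -0.0005, 0.2, 0.04, 0, 0, -0.0005, 0.3, 0.04, 0, 0, -0.0005, 0.4, 0.04, 0, 0, -0.0005, 0.4]' > path.dat && python3 shift.py path.dat
python3 look.py s9
echo '[0.04, 0, 0, 0, 0.1, 0.04, 0, 0, 0, 0.2, 0.04, 0, 0, 0, 0.3, 0.04, 0, 0, 0, 0.4, 0.04, 0, 0, 0, 0.4]' > path.dat && python3 shift.py path.dat
echo '[0.04, 0, 0, 0, 0, 0.04, 0, 0, 0, 0, 0.04, 0, 0, 0, 0, 0.04, 0, 0, 0, 0, 0.04, 0, 0, 0, 0]' > path.dat && python3 shift.py path.dat
python3 look.py s10
```

```text
time: 10.13
eef_pos: [0.4921, -0.0419, 0.114]
ee_rot: [[0.991, -0.133, 0.0], [-0.133, -0.991, -0.002], [0.0, 0.002, -1.0]]
force: [0.2, -2.2, 5.5]
grip_width: 0.044
gripper_force: 95.3
yaw -7.652411412575363 F [ 0.2 -2.2  5.5] M [-0.35  0.04  0.13] pos [ 0.49210064 -0.04194113  0.11402451] 0.04397466809341738 95.33461570808242
[(75, 99), (81, 82), (87, 62), (93, 74), (99, 63), (105, 61), (111, 45), (117, 29), (123, 22), (129, 21), (135, 22), (141, 22), (147, 22), (153, 22), (159, 23), (165, 23), (171, 23), (177, 23), (183, 23), (189, 24), (195, 24), (201, 23), (207, 24), (213, 27), (219, 40)]
time: 10.6
eef_pos: [0.4922, -0.0419, 0.114]
ee_rot: [[0.861, -0.509, 0.0], [-0.509, -0.861, -0.001], [0.001, 0.001, -1.0]]
force: [-0.5, -2.3, 5.6]
grip_width: 0.0439
gripper_force: 95.3
time: 11.02
eef_pos: [0.4922, -0.0419, 0.114]
ee_rot: [[0.863, -0.506, 0.0], [-0.506, -0.863, -0.001], [0.001, 0.001, -1.0]]
force: [0.5, -2.1, 6.0]
grip_width: 0.044
gripper_force: 95.3
yaw -30.396229777565207 F [ 0.5 -2.1  6. ] M [-0.37 -0.05  0.13] pos [ 0.49223086 -0.04192553  0.11400095] 0.0439823633521429 95.2941596436358
[(75, 102), (81, 81), (87, 49), (93, 55), (99, 32), (105, 27), (111, 21), (117, 20), (123, 21), (129, 21), (135, 21), (141, 22), (147, 23), (153, 22), (159, 23), (165, 22), (171, 23), (177, 23), (183, 23), (189, 24), (195, 23), (201, 23), (207, 24), (213, 27), (219, 40)]
```

Same picture as before: label facing. I'll rest one more second, push to about 35 N, then twist in stages, watching the label and the push.

```bash
for i in 1 2; do echo '[0.04, 0, 0, 0, 0, 0.04, 0, 0, 0, 0, 0.04, 0, 0, 0, 0, 0.04, 0, 0, 0, 0, 0.04, 0, 0, 0, 0]' > path.dat && python3 shift.py path.dat 95; done | grep -E 'time|^force'
echo '[0.04, 0, 0, 0.004, 0, 0.04, 0, 0, 0.008, 0, 0.04, 0, 0, 0.012, 0, 0.04, 0, 0, 0.013, 0, 0.04, 0, 0, 0.013, 0]' > path.dat && python3 shift.py path.dat | grep -E 'pos|^force'
echo '[0.04, 0, 0, 0, -0.1, 0.04, 0, 0, 0, -0.2, 0.04, 0, 0, 0, -0.3, 0.04, 0, 0, 0, -0.4, 0.04, 0, 0, 0, -0.5]' > path.dat && python3 shift.py path.dat | grep -E 'pos|^force'
echo '[0.04, 0, 0, 0, -0.1, 0.04, 0, 0, 0, -0.15, 0.04, 0, 0, 0, -0.15]' > path.dat && python3 shift.py path.dat | grep -E 'pos|^force'
python3 look.py s11
```

```text
time: 11.48
force: [-0.5, -1.8, 5.8]
time: 11.9
force: [0.0, -2.6, 5.5]
eef_pos: [0.4927, -0.0423, 0.107]
force: [-12.5, -1.6, 48.8]
eef_pos: [0.4938, -0.0418, 0.1069]
force: [-8.0, 0.4, 46.4]
eef_pos: [0.4939, -0.0417, 0.1069]
force: [-9.2, 1.1, 46.3]
yaw 6.902471742182426 F [-9.2  1.1 46.3] M [0.42 1.39 0.07] pos [ 0.4938716  -0.04171567  0.10692758] 0.044043087136872834 100.03170305863023
[(75, 106), (81, 83), (87, 51), (93, 56), (99, 33), (105, 28), (111, 21), (117, 20), (123, 21), (129, 21), (135, 22), (141, 22), (147, 22), (153, 23), (159, 22), (165, 22), (171, 22), (177, 23), (183, 23), (189, 24), (195, 23), (201, 24), (207, 23), (213, 28), (219, 41)]
```

```bash
echo '[0.04, 0, 0, 0, -0.08, 0.04, 0, 0, 0, -0.16, 0.04, 0, 0, 0, -0.24, 0.04, 0, 0, 0, -0.24]' > path.dat && python3 shift.py path.dat | grep -E 'pos|^force'
python3 look.py s12
```

```text
eef_pos: [0.4951, -0.0419, 0.107]
force: [-6.7, 0.3, 43.8]
yaw 20.644252153006622 F [-6.7  0.3 43.8] M [ 0.4   1.17 -0.17] pos [ 0.4950614  -0.04186096  0.10699337] 0.043747481623757675 99.78758364915848
[(75, 98), (81, 81), (87, 58), (93, 61), (99, 38), (105, 31), (111, 22), (117, 21), (123, 21), (129, 21), (135, 22), (141, 22), (147, 23), (153, 22), (159, 23), (165, 22), (171, 22), (177, 23), (183, 23), (189, 23), (195, 23), (201, 24), (207, 25), (213, 32), (219, 47)]
```

```bash
echo '[0.04, 0, 0, 0, -0.07, 0.04, 0, 0, 0, -0.14, 0.04, 0, 0, 0, -0.14]' > path.dat && python3 shift.py path.dat | grep -E 'pos|^force'
python3 look.py s13
python3 - <<'E'
from h import *
for n in ('s3','s5','s11','s12','s13'):
    f=np.load(n+'.npz')['frame'].astype(int)
    for v in(244,248): print(n,v,f[v,356:390,2].tolist())
E
```

```text
eef_pos: [0.4958, -0.0419, 0.107]
force: [-5.2, -0.3, 42.3]
yaw 28.628620492067352 F [-5.2 -0.3 42.3] M [ 0.41  0.96 -0.26] pos [ 0.49575579 -0.04192409  0.10699188] 0.04385786367371353 99.62299380451441
[(75, 95), (81, 80), (87, 59), (93, 66), (99, 44), (105, 36), (111, 24), (117, 21), (123, 21), (129, 21), (135, 21), (141, 22), (147, 22), (153, 23), (159, 22), (165, 22), (171, 23), (177, 23), (183, 23), (189, 23), (195, 23), (201, 25), (207, 26), (213, 38), (219, 61)]
s3 244 [140, 113, 85, 68, 49, 31, 21, 21, 22, 22, 21, 22, 24, 23, 22, 22, 23, 25, 24, 23, 22, 23, 24, 26, 26, 25, 25, 43, 82, 113, 114, 96, 80, 77]
s3 248 [134, 100, 83, 76, 53, 27, 20, 20, 21, 22, 22, 22, 23, 23, 23, 22, 22, 23, 23, 23, 23, 23, 24, 24, 24, 24, 33, 57, 97, 140, 181, 192, 147, 95]
s5 244 [139, 112, 89, 75, 57, 34, 21, 22, 21, 22, 21, 23, 22, 22, 23, 23, 24, 23, 24, 23, 24, 24, 24, 23, 23, 21, 21, 38, 75, 108, 111, 95, 80, 77]
s5 248 [134, 100, 83, 78, 56, 30, 21, 21, 21, 21, 21, 22, 21, 23, 22, 23, 22, 23, 22, 23, 23, 23, 23, 23, 24, 23, 30, 56, 96, 140, 181, 191, 147, 95]
s11 244 [139, 112, 84, 65, 48
[... 171 characters left out ...]
22, 22, 23, 22, 22, 23, 22, 22, 23, 23, 23, 24, 23, 24, 24, 26, 37, 64, 102, 142, 180, 191, 147, 94]
s12 244 [140, 112, 85, 69, 55, 37, 24, 21, 22, 20, 23, 22, 21, 23, 23, 23, 23, 23, 23, 24, 23, 24, 25, 24, 25, 26, 26, 44, 83, 112, 114, 95, 80, 77]
s12 248 [134, 99, 80, 73, 52, 29, 21, 22, 21, 22, 23, 22, 23, 23, 23, 22, 24, 23, 23, 24, 23, 23, 23, 23, 23, 29, 44, 74, 108, 143, 180, 191, 147, 94]
s13 244 [139, 111, 85, 71, 61, 44, 26, 21, 21, 22, 22, 20, 22, 22, 23, 23, 24, 23, 24, 23, 23, 23, 23, 24, 27, 26, 28, 51, 88, 114, 113, 95, 80, 76]
s13 248 [133, 99, 80, 74, 54, 33, 21, 21, 21, 22, 22, 22, 22, 23, 22, 24, 22, 23, 24, 24, 23, 23, 23, 23, 25, 31, 51, 81, 111, 144, 180, 191, 147, 95]
```

Run:
```python
from h import *
from workcell import ctrl, vision, status
t=vision.get_image('top');d=np.load('s13.npz');e=np.load('s11.npz')
f=lambda i:cv2.resize(i[:,:,::-1],(400,300),interpolation=cv2.INTER_CUBIC)
g=lambda i:i[205:265,340:420]
cv2.imwrite('pics/c13.png',np.vstack([np.hstack([f(t['frame'][210:285,320:420]),f(g(d['frame']))]),np.hstack([f(g(e['frame'])),f(g(np.load('s6.npz')['frame']))])]))
s=status.state();print(s['joints'],s['effort'],s['moment'],s['force'])
```

```text
[-2.24758539e-01  2.84298591e-01  1.89015434e+00  6.66266213e-04
  9.56759942e-01  8.47953101e-01] [  0.17274986 -16.47626638  -9.29772735  -0.16491015  -1.87518373
  -0.25192073] [ 0.33625701  0.92826562 -0.21530811] [-4.64010001  0.96330863 41.29411173]
```

View pics/c13.png

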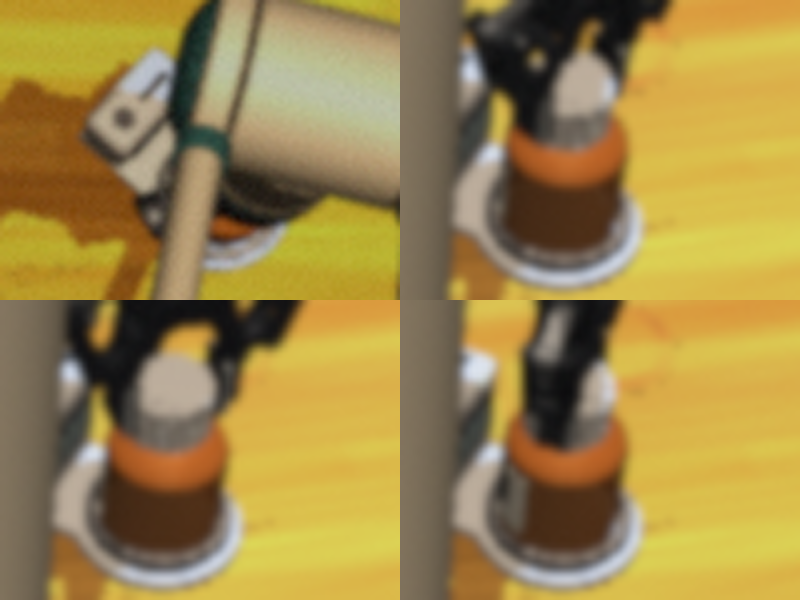

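The crops show nothing touching anything wrongly, and the label strip is barely seen, so the bottle has hardly turned at this push. The tool has crept 4 mm outward (+x), so I'll take that out and go on with a bit more push.

```bash
echo '[0.04, -0.0026, -0.0014, 0.002, 0, 0.04, -0.0026, -0.0014, 0.003, 0, 0.04, -0.0026, -0.0014, 0.003, 0]' > path.dat && python3 shift.py path.dat 110| grep -E 'pos|^force'
python3 look.py s14
echo '[0.04, 0, 0, 0, -0.07, 0.04, 0, 0, 0, -0.14, 0.04, 0, 0, 0, -0.14]' > path.dat && python3 shift.py path.dat | grep -E 'time|pos|^force'
python3 look.py s15
python3 - <<'E'
from h import *
for n in ('s11','s13','s14','s15'):
    f=np.load(n+'.npz')['frame'].astype(int)
    for v in(244,248): print(n,v,f[v,356:366,2].tolist(),f[v,380:388,2].tolist())
E
```

```text
eef_pos: [0.4957, -0.042, 0.1068]
force: [-6.0, 2.5, 56.8]
yaw 28.490878026091515 F [-6.   2.5 56.8] M [ 0.7   0.98 -0.27] pos [ 0.49571541 -0.04199469  0.10682542] 0.04365527908637581 106.14962032064795
[(75, 112), (81, 81), (87, 60), (93, 66), (99, 45), (105, 37), (111, 24), (117, 21), (123, 21), (129, 21), (135, 21), (141, 22), (147, 22), (153, 22), (159, 23), (165, 22), (171, 23), (177, 23), (183, 23), (189, 23), (195, 23), (201, 24), (207, 26), (213, 38), (219, 61)]
time: 14.32
eef_pos: [0.4954, -0.0425, 0.1067]
force: [-5.6, 0.8, 56.6]
yaw 36.73246180426153 F [-5.6  0.8 56.6] M [0.45 1.02 0.08] pos [ 0.495402   -0.04252043  0.10674207] 0.04373251824120897 105.9863417968154
[(75, 109), (81, 80), (87, 59), (93, 65), (99, 43), (105, 35), (111, 24), (117, 21), (123, 21), (129, 21), (135, 21), (141, 22), (147, 23), (153, 23), (159, 23), (165, 22), (171, 22), (177, 23), (183, 23), (189, 24), (195, 24), (201, 24), (207, 26), (213, 38), (219, 61)]
s11 244 [139, 112, 84, 65, 48, 30, 22, 21, 21, 22] [23, 21, 22, 42, 81, 112, 113, 95]
s11 248 [134, 100, 79, 71, 49, 27, 20, 21, 21, 21] [24, 26, 37, 64, 102, 142, 180, 191]
s13 244 [139, 111, 85, 71, 61, 44, 26, 21, 21, 22] [27, 26, 28, 51, 88, 114, 113, 95]
s13 248 [133, 99, 80, 74, 54, 33, 21, 21, 21, 22] [25, 31, 51, 81, 111, 144, 180, 191]
s14 244 [140, 111, 84, 70, 60, 43, 28, 23, 21, 21] [26, 25, 28, 51, 88, 114, 114, 94]
s14 248 [134, 99, 80, 74, 55, 32, 21, 21, 22, 22] [24, 29, 50, 81, 112, 144, 181, 191]
s15 244 [139, 112, 84, 70, 60, 44, 26, 22, 21, 22] [27, 25, 29, 51, 88, 115, 114, 95]
s15 248 [134, 99, 80, 74, 54, 32, 23, 22, 21, 22] [23, 30, 51, 81, 112, 144, 180, 191]
```

The tool turned 8° with the bottle perfectly still and the twisting moment gone, so the cap is past the tight spot. I want a better estimate of how far the bottle was dragged at s12–s13, using the integrated width of the label strip calibrated on the known poses.

Run:
```python
from h import *
for n,e in (('s2',115.5),('s9',109.6),('s3',86.8),('s10',86.8),('s5',0),('s11',0),('s12',0),('s13',0),('s15',0),('s6',128.5)):
    f=np.load(n+'.npz')['frame'].astype(float)
    ax=lambda v:371.4-(v-247)*.1
    I=[f[v,360:372,2].sum()-22*12 for v in range(242,254)]
    # right limb subpixel: crossing of B=60
    r=[]
    for v in range(246,252):
        p=f[v,376:390,2];k=np.argmax(p>60);r.append(376+k-1+(60-p[k-1])/(p[k]-p[k-1]))
    # shoulder/body vertical boundary: R crosses 110 in columns 368-376
    b=[]
    for u in range(368,377):
        p=f[232:252,u,0];k=np.argmax(p<110);b.append(232+k-1+(p[k-1]-110)/(p[k-1]-p[k]))
    print(n,e,'I',round(np.mean(I),1),'upper',round(np.mean(I[:4])),'mid',round(np.mean(I[4:8])),'low',round(np.mean(I[8:])),'R',round(np.mean(r),2),'vb',round(np.mean(b),2))
```

```text
s2 115.5 I 158.4 upper 172 mid 157 low 146 R 382.56 vb 242.73
s9 109.6 I 126.4 upper 134 mid 117 low 128 R 382.63 vb 242.73
s3 86.8 I 69.4 upper 44 mid 42 low 122 R 382.89 vb 242.72
s10 86.8 I 69.7 upper 44 mid 41 low 124 R 382.75 vb 242.73
s5 0 I 75.4 upper 54 mid 48 low 125 R 382.81 vb 233.31
s11 0 I 70.0 upper 43 mid 40 low 126 R 382.61 vb 238.11
s12 0 I 76.9 upper 56 mid 45 low 129 R 382.41 vb 236.88
s13 0 I 81.9 upper 66 mid 52 low 127 R 382.03 vb 237.04
s15 0 I 83.1 upper 68 mid 55 low 127 R 382.02 vb 231.06
s6 128.5 I 236.5 upper 261 mid 264 low 185 R 381.87 vb 228.9
```

The strip reading puts the drag at about 8–10°. I'll ease the push to about 15 N and turn back clockwise. Either the tight spot carries the bottle back, or I relock and redo with a firm push throughout.

```bash
cat >> look.py <<'E'
f=d['frame'].astype(float)
I=np.array([f[v,360:372,2].sum()-22*12 for v in range(242,254)]);r=[]
for v in range(246,252):
    p=f[v,376:390,2];k=np.argmax(p>60);r.append(376+k-1+(60-p[k-1])/(p[k]-p[k-1]))
print('I upper',I[:4].mean().round(),'mid',I[4:8].mean().round(),'R',np.mean(r).round(2))
E
echo '[0.04, 0, 0, -0.004, 0, 0.04, 0, 0, -0.009, 0, 0.04, 0, 0, -0.009, 0]' > path.dat && python3 shift.py path.dat 90| grep -E 'time|pos|^force'
echo '[0.04, 0, 0, 0, 0.1, 0.04, 0, 0, 0, 0.2, 0.04, 0, 0, 0, 0.2]' > path.dat && python3 shift.py path.dat | grep -E 'time|pos|^force'
python3 look.py s16
echo '[0.04, 0, 0, 0, 0.08, 0.04, 0, 0, 0, 0.15, 0.04, 0, 0, 0, 0.15]' > path.dat && python3 shift.py path.dat | grep -E 'time|pos|^force'
python3 look.py s17
```

```text
time: 14.62
eef_pos: [0.4928, -0.0419, 0.1098]
force: [3.7, 0.4, 8.8]
time: 14.87
eef_pos: [0.4913, -0.0421, 0.1083]
force: [2.2, -1.7, 10.3]
yaw 24.95551153979669 F [ 2.2 -1.7 10.3] M [-0.29 -0.24 -0.03] pos [ 0.49127421 -0.04214462  0.10827982] 0.04402520414423812 100.58357600971931
[(75, 125), (81, 87), (87, 57), (93, 72), (99, 40), (105, 37), (111, 23), (117, 21), (123, 21), (129, 21), (135, 21), (141, 22), (147, 23), (153, 22), (159, 23), (165, 23), (171, 23), (177, 23), (183, 23), (189, 24), (195, 23), (201, 24), (207, 25), (213, 28), (219, 36)]
I upper 68.0 mid 64.0 R 382.79
time: 15.17
eef_pos: [0.4914, -0.042, 0.1082]
force: [2.8, -1.3, 10.0]
yaw 16.404608046301195 F [ 2.8 -1.3 10. ] M [-0.17 -0.33 -0.06] pos [ 0.49137314 -0.04198363  0.10819631] 0.043869958556878565 100.56725356976585
[(75, 123), (81, 83), (87, 56), (93, 72), (99, 39), (105, 38), (111, 23), (117, 20), (123, 21), (129, 21), (135, 21), (141, 22), (147, 23), (153, 22), (159, 23), (165, 22), (171, 23), (177, 23), (183, 24), (189, 24), (195, 23), (201, 23), (207, 24), (213, 27), (219, 36)]
I upper 65.0 mid 66.0 R 382.8
```

At light push the tool is back on centre (x 0.4913) and the tight spot passed clockwise without dragging, so the outward creep under heavy push caused the drag. The label is about 8° off. I'll relock, re-face and redo with a light centred push.

```bash
echo '[0.04, 0, 0, 0, 0.12, 0.04, 0, 0, 0, 0.24, 0.04, 0, 0, 0, 0.36, 0.04, 0, 0, 0, 0.48, 0.04, 0, 0, 0, 0.58]' > path.dat && python3 shift.py path.dat | grep -E 'time|pos|^force'
echo '[0.04, 0, 0, -0.003, 0, 0.04, 0, 0, -0.006, 0, 0.04, 0, 0, -0.006, 0]' > path.dat && python3 shift.py path.dat | grep -E 'time|pos|^force'
python3 look.py s18
echo '[0.04, 0, 0, 0, 0.12, 0.04, 0, 0, 0, 0.24, 0.04, 0, 0, 0, 0.24, 0.04, 0, 0, 0, 0.24, 0.04, 0, 0, 0, 0.24]' > path.dat && python3 shift.py path.dat | grep -E 'time|pos|^force'
python3 look.py s19
```

```text
time: 15.63
eef_pos: [0.4914, -0.0418, 0.1082]
force: [2.1, -0.2, 10.4]
time: 15.88
eef_pos: [0.4911, -0.0416, 0.1139]
force: [2.5, -1.6, 6.2]
yaw -16.700079110401116 F [ 2.5 -1.6  6.2] M [-0.15 -0.56 -0.04] pos [ 0.49110262 -0.04164026  0.11386647] 0.04398249556123908 100.12602061451616
[(75, 124), (81, 85), (87, 56), (93, 72), (99, 40), (105, 38), (111, 23), (117, 20), (123, 21), (129, 21), (135, 21), (141, 22), (147, 22), (153, 23), (159, 23), (165, 23), (171, 23), (177, 22), (183, 24), (189, 24), (195, 23), (201, 24), (207, 25), (213, 27), (219, 33)]
I upper 67.0 mid 66.0 R 383.05
time: 16.35
eef_pos: [0.4909, -0.0421, 0.1136]
force: [2.4, -2.3, 5.9]
yaw -30.4140365115399 F [ 2.4 -2.3  5.9] M [-0.32 -0.37  0.05] pos [ 0.4908528  -0.04205848  0.1135651 ] 0.04388890170476945 100.14104753977335
[(75, 138), (81, 91), (87, 57), (93, 79), (99, 41), (105, 41), (111, 24), (117, 21), (123, 21), (129, 21), (135, 21), (141, 22), (147, 22), (153, 23), (159, 23), (165, 23), (171, 23), (177, 23), (183, 23), (189, 23), (195, 23), (201, 23), (207, 25), (213, 26), (219, 31)]
I upper 72.0 mid 78.0 R 383.14
```

```bash
echo '[0.04, 0.0013, -0.0008, 0, 0, 0.04, 0.0013, -0.0008, 0, 0, 0.04, 0.0013, -0.0008, 0, 0]' > path.dat && python3 shift.py path.dat | grep -E 'time|pos|^force'
python3 look.py s20
python3 - <<'E'
from h import *
for v in (243,245,247,249):
  for n in ('s10','s18','s20'):
    f=np.load(n+'.npz')['frame'].astype(int); print(v,n,f[v,353:368,2].tolist(),f[v,380:388,2].tolist())
E
```

```text
time: 16.65
eef_pos: [0.4912, -0.0421, 0.1134]
force: [-0.7, -3.0, 7.8]
yaw -30.39166956843156 F [-0.7 -3.   7.8] M [-0.4  -0.03  0.09] pos [ 0.49121131 -0.04208478  0.11336205] 0.0436757139027743 100.279375232044
[(75, 130), (81, 91), (87, 57), (93, 79), (99, 41), (105, 41), (111, 24), (117, 20), (123, 21), (129, 21), (135, 21), (141, 22), (147, 22), (153, 22), (159, 23), (165, 23), (171, 23), (177, 22), (183, 23), (189, 23), (195, 23), (201, 24), (207, 24), (213, 25), (219, 31)]
I upper 69.0 mid 77.0 R 383.14
243 s10 [155, 156, 154, 145, 121, 87, 59, 42, 29, 21, 21, 21, 21, 23, 22] [26, 23, 22, 40, 76, 100, 94, 80]
243 s18 [154, 156, 155, 145, 121, 90, 67, 54, 39, 24, 19, 20, 21, 22, 22] [28, 23, 21, 36, 67, 91, 89, 79]
243 s20 [155, 156, 154, 145, 122, 90, 68, 54, 38, 23, 21, 21, 20, 21, 21] [25, 23, 20, 33, 62, 87, 87, 79]
245 s10 [156, 155, 152, 137, 108, 89, 79, 57, 31, 20, 21, 21, 22, 21, 22] [26, 27, 28, 45, 85, 126, 140, 122]
245 s18 [155, 156, 153, 137, 108, 97, 96, 75, 43, 23, 21, 23, 21, 22, 22] [26, 27, 28, 42, 83, 125, 139, 122]
245 s20 [155, 156, 153, 138, 109, 97, 99, 83, 50, 26, 20, 22, 21, 21, 21] [25, 27, 28, 40, 81, 122, 139, 122]
247 s10 [155, 156, 152, 134, 100, 85, 82, 58, 29, 22, 22, 21, 21, 22, 21] [23, 25, 32, 54, 92, 137, 173, 179]
247 s18 [156, 156, 152, 134, 101, 91, 93, 71, 40, 23, 20, 22, 20, 22, 22] [23, 26, 30, 49, 89, 136, 173, 179]
247 s20 [155, 156, 152, 135, 102, 91, 94, 75, 43, 24, 21, 21, 23, 22, 21] [25, 25, 28, 45, 87, 135, 172, 179]
249 s10 [151, 154, 152, 136, 103, 78, 67, 48, 28, 22, 21, 22, 22, 22, 23] [24, 27, 43, 75, 109, 148, 189, 198]
249 s18 [151, 154, 152, 136, 103, 80, 75, 59, 38, 23, 22, 22, 23, 22, 21] [24, 24, 33, 59, 99, 145, 188, 198]
249 s20 [150, 154, 152, 135, 103, 81, 79, 68, 44, 25, 21, 22, 21, 22, 22] [23, 25, 33, 56, 96, 144, 188, 198]
```

```bash
echo '[0.04, 0.0005, -0.002, -0.0005, 0, 0.04, 0.0005, -0.002, -0.001, 0, 0.04, 0.0005, -0.002, -0.001, 0]' > path.dat && python3 shift.py path.dat | grep -E 'time|pos|^force'
python3 look.py s21
python3 - <<'E'
from h import *
for v in (243,245,247,249):
  for n in ('s10','s20','s21','s9'):
    f=np.load(n+'.npz')['frame'].astype(int); print(v,n,f[v,353:368,2].tolist(),f[v,380:388,2].tolist())
E
```

```text
time: 16.95
eef_pos: [0.4918, -0.0405, 0.1139]
force: [-1.1, -3.7, 6.4]
yaw -30.387257991517195 F [-1.1 -3.7  6.4] M [-0.56  0.03  0.04] pos [ 0.49184121 -0.04049417  0.11392533] 0.04384718090017468 100.01758405126111
[(75, 110), (81, 86), (87, 53), (93, 68), (99, 35), (105, 34), (111, 23), (117, 20), (123, 21), (129, 21), (135, 22), (141, 22), (147, 23), (153, 22), (159, 23), (165, 23), (171, 23), (177, 23), (183, 23), (189, 23), (195, 23), (201, 24), (207, 24), (213, 26), (219, 33)]
I upper 56.0 mid 70.0 R 382.99
243 s10 [155, 156, 154, 145, 121, 87, 59, 42, 29, 21, 21, 21, 21, 23, 22] [26, 23, 22, 40, 76, 100, 94, 80]
243 s20 [155, 156, 154, 145, 122, 90, 68, 54, 38, 23, 21, 21, 20, 21, 21] [25, 23, 20, 33, 62, 87, 87, 79]
243 s21 [155, 156, 154, 145, 121, 89, 66, 51, 34, 23, 20, 20, 23, 22, 22] [26, 23, 21, 35, 67, 91, 90, 78]
243 s9 [154, 156, 155, 145, 121, 88, 65, 60, 61, 49, 32, 23, 20, 22, 22] [26, 23, 23, 41, 78, 101, 94, 80]
245 s10 [156, 155, 152, 137, 108, 89, 79, 57, 31, 20, 21, 21, 22, 21, 22] [26, 27, 28, 45, 85, 126, 140, 122]
245 s20 [155, 156, 153, 138, 109, 97, 99
[... 469 characters left out ...]
21] [25, 25, 28, 45, 87, 135, 172, 179]
247 s21 [156, 156, 152, 134, 102, 91, 93, 70, 38, 23, 21, 21, 21, 22, 23] [24, 24, 28, 46, 87, 135, 173, 179]
247 s9 [155, 156, 152, 134, 100, 83, 85, 76, 63, 43, 26, 23, 21, 22, 24] [23, 24, 30, 55, 95, 138, 173, 179]
249 s10 [151, 154, 152, 136, 103, 78, 67, 48, 28, 22, 21, 22, 22, 22, 23] [24, 27, 43, 75, 109, 148, 189, 198]
249 s20 [150, 154, 152, 135, 103, 81, 79, 68, 44, 25, 21, 22, 21, 22, 22] [23, 25, 33, 56, 96, 144, 188, 198]
249 s21 [151, 154, 152, 136, 103, 81, 76, 64, 40, 25, 22, 22, 20, 22, 23] [24, 24, 34, 61, 100, 145, 188, 198]
249 s9 [151, 154, 152, 136, 103, 80, 75, 66, 55, 37, 25, 22, 21, 23, 22] [24, 25, 42, 77, 114, 149, 189, 198]
```

Accounting for the bottle's small shift in the cup, the strip matches s10, so the label is facing again with the cap locked. I'll rest, then push lightly (about 13 N) and twist in stages while watching for creep.

```bash
sed -i 's/^print(\[(b+3/0 and print([(b+3/' look.py
for i in 1 2; do echo '[0.04, 0, 0, 0, 0, 0.04, 0, 0, 0, 0, 0.04, 0, 0, 0, 0, 0.04, 0, 0, 0, 0, 0.04, 0, 0, 0, 0]' > path.dat && python3 shift.py path.dat 95; done | grep -E 'time|^force'
echo '[0.04, 0, 0, 0.004, 0, 0.04, 0, 0, 0.008, 0, 0.04, 0, 0, 0.008, 0, 0.04, 0, 0, 0.008, 0]' > path.dat && python3 shift.py path.dat | grep -E 'pos|^force'
python3 look.py s22
echo '[0.04, 0, 0, 0, -0.1, 0.04, 0, 0, 0, -0.2, 0.04, 0, 0, 0, -0.3, 0.04, 0, 0, 0, -0.4, 0.04, 0, 0, 0, -0.5]' > path.dat && python3 shift.py path.dat | grep -E 'pos|^force'
python3 look.py s23
echo '[0.04, 0, 0, 0, -0.1, 0.04, 0, 0, 0, -0.15, 0.04, 0, 0, 0, -0.15]' > path.dat && python3 shift.py path.dat | grep -E 'pos|^force'
python3 look.py s24
```

```text
time: 17.42
force: [-0.4, -3.6, 5.6]
time: 17.83
force: [0.4, -2.8, 6.2]
eef_pos: [0.492, -0.0412, 0.1078]
force: [-4.6, -4.5, 19.1]
yaw -30.362927254299663 F [-4.6 -4.5 19.1] M [-0.75  0.71 -0.  ] pos [ 0.49204718 -0.04124213  0.10778249] 0.04391513080397729 101.61389313116764
I upper 63.0 mid 66.0 R 383.03
eef_pos: [0.494, -0.041, 0.1077]
force: [0.2, -3.4, 14.8]
yaw -1.499432120937522 F [ 0.2 -3.4 14.8] M [-0.45 -0.03 -0.11] pos [ 0.49402121 -0.04103611  0.10765832] 0.04381937913288093 101.05272633027596
I upper 46.0 mid 38.0 R 382.35
eef_pos: [0.4942, -0.041, 0.1077]
force: [1.4, -2.7, 13.7]
yaw 6.93033267839278 F [ 1.4 -2.7 13.7] M [-0.39 -0.05  0.03] pos [ 0.49417163 -0.04098801  0.10765682] 0.043723087578858115 100.9750610644636
I upper 49.0 mid 34.0 R 382.23
```

```bash
echo '[0.04, -0.0025, 0.0007, 0, 0, 0.04, -0.0025, 0.0007, 0.001, -0.04, 0.04, -0.0025, 0.0007, 0.001, -0.08]' > path.dat && python3 shift.py path.dat | grep -E 'pos|^force'
python3 look.py s25
echo '[0.04, 0, 0, 0, -0.06, 0.04, 0, 0, 0, -0.12, 0.04, 0, 0, 0, -0.12]' > path.dat && python3 shift.py path.dat | grep -E 'pos|^force'
python3 look.py s26
python3 - <<'E'
from h import *
for v in (243,247,249):
  for n in ('s23','s24','s25','s26'):
    f=np.load(n+'.npz')['frame'].astype(int); print(v,n,f[v,356:368,2].tolist(),f[v,380:388,2].tolist())
E
```

```text
eef_pos: [0.4938, -0.0416, 0.1075]
force: [3.2, -2.4, 16.7]
yaw 11.452594640939028 F [ 3.2 -2.4 16.7] M [-0.06 -0.44 -0.11] pos [ 0.49380076 -0.04159163  0.10754555] 0.04381712611116696 101.30507018533308
I upper 48.0 mid 38.0 R 382.36
eef_pos: [0.4936, -0.042, 0.1076]
force: [1.2, -3.0, 16.8]
yaw 18.38430913838509 F [ 1.2 -3.  16.8] M [-0.24 -0.31  0.08] pos [ 0.49361281 -0.04201334  0.10759564] 0.043943326968727735 101.30859538300797
I upper 44.0 mid 37.0 R 382.35
243 s23 [145, 121, 89, 65, 51, 35, 23, 21, 20, 23, 21, 22] [22, 20, 23, 46, 81, 102, 95, 80]
243 s24 [145, 121, 89, 64, 51, 34, 24, 20, 21, 22, 22, 22] [21, 21, 24, 48, 83, 103, 95, 79]
243 s25 [145, 121, 89, 64, 51, 34, 22, 21, 22, 21, 21, 23] [21, 20, 25, 47, 82, 102, 95, 80]
243 s26 [145, 121, 89, 64, 50, 34, 22, 21, 21, 20, 21, 22] [23, 22, 24, 47, 83, 103, 95, 80]
247 s23 [134, 100, 81, 74, 53, 30, 21, 21, 21, 22, 21, 23] [24, 25, 36, 62, 100, 139, 173, 179]
247 s24 [134, 99, 81, 74, 52, 31, 21, 21, 20, 21, 21, 21] [23, 28, 42, 68, 102, 140, 173, 179]
247 s25 [134, 99, 80, 74, 52, 29, 22, 22, 22, 22, 21, 21] [24, 27, 36, 63, 101, 139, 173, 179]
247 s26 [134, 100, 81, 74, 52, 30, 20, 21, 21, 23, 21, 22] [24, 26, 36, 63, 100, 139, 174, 179]
249 s23 [136, 102, 77, 67, 48, 29, 22, 21, 21, 21, 22, 22] [23, 31, 53, 86, 117, 150, 188, 198]
249 s24 [135, 102, 78, 67, 48, 29, 20, 21, 20, 21, 20, 22] [24, 32, 59, 91, 118, 150, 189, 198]
249 s25 [136, 102, 78, 67, 48, 28, 21, 21, 22, 23, 22, 23] [24, 32, 55, 88, 118, 150, 189, 198]
249 s26 [135, 102, 78, 67, 48, 28, 22, 23, 21, 22, 23, 22] [24, 32, 55, 87, 117, 150, 189, 198]
```

Stable at 49° of twist: the label is fixed, the moment is about zero and x is holding. Continuing in steps.

```bash
echo '[0.04, 0, 0, 0, -0.06, 0.04, 0, 0, 0, -0.12, 0.04, 0, 0, 0, -0.12]' > path.dat && python3 shift.py path.dat | grep -E 'pos|^force'
python3 look.py s27
echo '[0.04, 0, 0, 0, -0.06, 0.04, 0, 0, 0, -0.12, 0.04, 0, 0, 0, -0.12]' > path.dat && python3 shift.py path.dat | grep -E 'pos|^force'
python3 look.py s28
python3 - <<'E'
from h import *
for v in (243,247,249):
  for n in ('s26','s27','s28'):
    f=np.load(n+'.npz')['frame'].astype(int); print(v,n,f[v,356:368,2].tolist(),f[v,380:388,2].tolist())
E
```

```text
eef_pos: [0.4935, -0.0422, 0.1076]
force: [1.6, -2.0, 17.3]
yaw 25.266982473721637 F [ 1.6 -2.  17.3] M [-0.31 -0.28  0.05] pos [ 0.49349801 -0.04217564  0.10758339] 0.044042057682104035 101.33713101316204
I upper 48.0 mid 38.0 R 382.37
eef_pos: [0.4934, -0.0423, 0.1076]
force: [0.8, -4.2, 18.0]
yaw 32.146105129200826 F [ 0.8 -4.2 18. ] M [-0.39 -0.21  0.07] pos [ 0.4933663  -0.04227158  0.10758125] 0.04394195719007973 101.36576390356097
I upper 46.0 mid 38.0 R 382.36
243 s26 [145, 121, 89, 64, 50, 34, 22, 21, 21, 20, 21, 22] [23, 22, 24, 47, 83, 103, 95, 80]
243 s27 [145, 121, 88, 65, 50, 35, 22, 21, 21, 23, 22, 23] [23, 23, 27, 48, 82, 103, 95, 80]
243 s28 [145, 121, 88, 64, 51, 34, 23, 21, 21, 22, 22, 23] [26, 22, 25, 48, 83, 103, 95, 80]
247 s26 [134, 100, 81, 74, 52, 30, 20, 21, 21, 23, 21, 22] [24, 26, 36, 63, 100, 139, 174, 179]
247 s27 [134, 100, 80, 74, 53, 30, 21, 22, 21, 21, 22, 22] [23, 26, 37, 63, 101, 139, 173, 179]
247 s28 [134, 99, 80, 74, 52, 29, 22, 21, 22, 22, 22, 22] [24, 26, 37, 63, 101, 138, 173, 179]
249 s26 [135, 102, 78, 67, 48, 28, 22, 23, 21, 22, 23, 22] [24, 32, 55, 87, 117, 150, 189, 198]
249 s27 [136, 102, 77, 67, 48, 29, 22, 22, 23, 21, 22, 22] [23, 30, 54, 87, 117, 150, 189, 198]
249 s28 [135, 102, 77, 66, 47, 28, 23, 22, 22, 22, 23, 22] [24, 30, 55, 88, 117, 150, 188, 197]
```

```bash
echo '[0.04, 0, 0, 0, -0.06, 0.04, 0, 0, 0, -0.12, 0.04, 0, 0, 0, -0.18, 0.04, 0, 0, 0, -0.22, 0.04, 0, 0, 0, -0.22]' > path.dat && python3 shift.py path.dat | grep -E 'pos|^force'
python3 look.py s29
echo '[0.04, 0, 0, -0.003, 0, 0.04, 0, 0, -0.006, 0, 0.04, 0, 0, -0.009, 0, 0.04, 0, 0, -0.012, 0, 0.04, 0, 0, -0.012, 0]' > path.dat && python3 shift.py path.dat | grep -E 'pos|^force'
python3 look.py s30
python3 - <<'E'
from h import *
for v in (247,249):
  for n in ('s28','s29','s30'):
    f=np.load(n+'.npz')['frame'].astype(int); print(v,n,f[v,356:368,2].tolist(),f[v,380:388,2].tolist())
E
```

```text
eef_pos: [0.4935, -0.0423, 0.1076]
force: [2.0, -3.3, 17.2]
yaw 44.71396416763026 F [ 2.  -3.3 17.2] M [-0.41 -0.21  0.01] pos [ 0.49349691 -0.04225472  0.10759926] 0.043553304713278014 101.34784376647815
I upper 38.0 mid 31.0 R 381.75
eef_pos: [0.4902, -0.0409, 0.1172]
force: [2.3, -1.1, 3.9]
yaw 44.62226547478963 F [ 2.3 -1.1  3.9] M [-0.21 -0.52 -0.03] pos [ 0.49015505 -0.04091709  0.11715622] 0.043458091220887854 99.89084844942681
I upper 38.0 mid 33.0 R 381.84
247 s28 [134, 99, 80, 74, 52, 29, 22, 21, 22, 22, 22, 22] [24, 26, 37, 63, 101, 138, 173, 179]
247 s29 [134, 98, 74, 65, 46, 28, 20, 21, 21, 22, 22, 22] [23, 32, 51, 76, 104, 139, 173, 179]
247 s30 [134, 99, 80, 74, 51, 29, 21, 22, 21, 21, 22, 22] [24, 30, 50, 77, 105, 140, 173, 179]
249 s28 [135, 102, 77, 66, 47, 28, 23, 22, 22, 22, 23, 22] [24, 30, 55, 88, 117, 150, 188, 197]
249 s29 [135, 101, 77, 66, 48, 28, 22, 20, 21, 22, 22, 23] [26, 44, 80, 112, 127, 151, 188, 197]
249 s30 [135, 102, 77, 67, 48, 29, 22, 23, 22, 22, 21, 22] [25, 43, 79, 111, 127, 151, 188, 197]
```

The cap is at 0.1172, above its locked height, and the force has not gone negative, so it is free. I'll lift straight up to TCP ≈ 0.177, which puts the cap underside about 50 mm above the mouth.

```bash
echo '[0.04, 0.0014, 0.0014, -0.003, 0, 0.04, 0.0014, 0.0014, -0.008, 0, 0.04, 0.0014, 0.0014, -0.015, 0, 0.04, 0.0014, 0.0014, -0.022, 0, 0.04, 0.0014, 0.0014, -0.03, 0]' > path.dat && python3 shift.py path.dat | grep -E 'pos|^force'
echo '[0.04, 0, 0, -0.01, 0, 0.04, 0, 0, -0.02, 0, 0.04, 0, 0, -0.03, 0, 0.04, 0, 0, -0.03, 0, 0.04, 0, 0, -0.03, 0]' > path.dat && python3 shift.py path.dat | grep -E 'time|pos|^force|wid'
python3 look.py s31
python3 - <<'E'
from h import *
for v in (243,247,249):
  for n in ('s28','s30','s31'):
    f=np.load(n+'.npz')['frame'].astype(int); print(v,n,f[v,356:368,2].tolist(),f[v,380:388,2].tolist())
E
```

```text
eef_pos: [0.4906, -0.0405, 0.1469]
force: [0.4, 0.0, -0.4]
time: 21.95
eef_pos: [0.492, -0.0409, 0.1777]
force: [-0.1, 0.1, -1.1]
grip_width: 0.0439
yaw 44.62269555168089 F [-0.1  0.1 -1.1] M [ 0.02  0.   -0.  ] pos [ 0.49198816 -0.0408682   0.17774019] 0.04389829896145916 99.4277131932813
I upper 41.0 mid 35.0 R 381.73
243 s28 [145, 121, 88, 64, 51, 34, 23, 21, 21, 22, 22, 23] [26, 22, 25, 48, 83, 103, 95, 80]
243 s30 [144, 121, 88, 60, 43, 29, 21, 20, 20, 23, 22, 21] [25, 21, 25, 53, 86, 104, 95, 80]
243 s31 [145, 121, 90, 64, 47, 32, 21, 21, 21, 22, 22, 22] [25, 23, 27, 53, 87, 105, 96, 80]
247 s28 [134, 99, 80, 74, 52, 29, 22, 21, 22, 22, 22, 22] [24, 26, 37, 63, 101, 138, 173, 179]
247 s30 [134, 99, 80, 74, 51, 29, 21, 22, 21, 21, 22, 22] [24, 30, 50, 77, 105, 140, 173, 179]
247 s31 [135, 99, 76, 64, 45, 27, 21, 21, 22, 22, 22, 23] [24, 32, 52, 78, 106, 141, 175, 180]
249 s28 [135, 102, 77, 66, 47, 28, 23, 22, 22, 22, 23, 22] [24, 30, 55, 88, 117, 150, 188, 197]
249 s30 [135, 102, 77, 67, 48, 29, 22, 23, 22, 22, 21, 22] [25, 43, 79, 111, 127, 151, 188, 197]
249 s31 [137, 103, 78, 67, 48, 29, 22, 20, 23, 21, 22, 22] [26, 45, 81, 113, 128, 152, 190, 199]
```

View pics/s31.png

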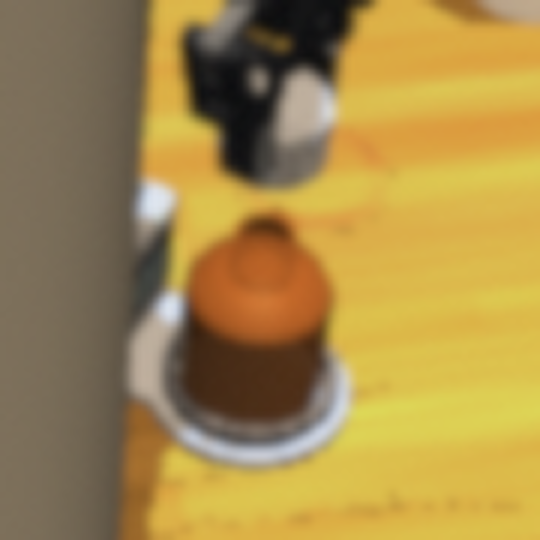

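The crop shows the cap off, level in the gripper above the open mouth, the bottle seated and the label turned to the window. I'll check the cap's height from its front lower rim at about pixel (377,216), let it settle, then hand in.

```bash
echo '[0.04, 0, 0, 0, 0, 0.04, 0, 0, 0, 0, 0.04, 0, 0, 0, 0, 0.04, 0, 0, 0, 0]' > path.dat && python3 shift.py path.dat | grep -E 'time|pos|^force|rot'
python3 - <<'E'
from h import *
from workcell import ctrl, vision, status
d=vision.get_image('side');f=d['frame'].astype(int)
print([f[v,378].tolist() for v in range(210,222)])
for z in (.145,.15,.155,.16): print(z,cast(d,377.5,215.8,z))
E
```

```text
time: 22.33
eef_pos: [0.4913, -0.0408, 0.1764]
ee_rot: [[0.712, 0.702, -0.001], [0.702, -0.712, 0.0], [-0.001, -0.001, -1.0]]
force: [0.0, -0.1, -0.1]
[[121, 112, 103], [111, 103, 94], [110, 102, 92], [112, 103, 93], [112, 103, 93], [120, 110, 94], [145, 130, 93], [182, 159, 85], [209, 180, 79], [216, 180, 75], [209, 158, 66], [196, 132, 55]]
0.145 [ 0.48206285 -0.04355145  0.145     ]
0.15 [ 0.47717584 -0.04179762  0.15      ]
0.155 [ 0.47228882 -0.0400438   0.155     ]
0.16 [ 0.4674018  -0.03828997  0.16      ]
```

```bash
python3 -c "
from workcell import ctrl, vision, status
print(ctrl.sign_off())"
```

```text
the job is handed in; nothing more can be done
None
```

The job is handed in after about 22 s: the cap is held level about 5 cm above the open mouth, the bottle is seated and its label faces the window to within a few degrees by my measurement, but only on the third try, after one twist dragged the bottle about 41° and a second perhaps 10°; each time I relocked the cap and faced the label again.

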